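Set and lock the welding turntable

TASK

The indexing turntable with the half-welded blank on it was left unlocked between settings. With closed fingertips push its forked lever round until the pointer is at 90 degrees (the third long mark of the scale), then push the locking pawl in until its tooth is fully home in the toothed rim, and leave everything clear. Nothing is to be gripped: do not take a handle between the fingers, do not lift or shift the blank on the platter, and leave the other things where they are.

Things in the scene. Friction and masses are not known exactly. Their poses are not given: they have to be found in the camera images.
- turntable: bench welding turntable, bolted down: round steel base 256 mm across, top 20 mm above the bench, three low bolt lugs out to 156 mm from the axis. Origin on the vertical axis of rotation at bench height, z up, x roughly away from the robot. Bearings below are about this origin, counter-clockwise from its x axis seen from above
- platter (a joint): setting in radians: 0 = pointer on the first long mark, 1.571 = 90 degrees, stops at 0 and 2.356; grows clockwise seen from above (bearing of lever and pointer = 270 degrees minus setting). Starts at 3 to 57 degrees, turns stiffly (about 3 N at the handle) and stays where left. Flat dark steel disc, top 40 mm above the bench, 184 mm over its 24 teeth, a notch facing the pawl at each scale mark
- lever_handle (a point): mid-height of the black upright handle at the end of the forked lever, on the handle's axis, 138 mm from the turntable axis and 68 mm above the bench. The handle is 17 to 23 mm across and stands from 43 to 93 mm above the bench; the two rods of the fork (tops below 42 mm) run from it to the rim
- pointer_tip (a point): tip of the small pointer between the rods of the fork, 99 mm from the axis, on the lever's own bearing, just inside the scale marks
- mark_90 (a point): inner end of the 90 degree mark, 100 mm from the axis at bearing 180 degrees (robot side). The base carries ten fixed white marks, 0 to 135 degrees in steps of 15, reaching outwards from 100 mm; those for 0, 45, 90, 135 are long (22 mm), the others 11 mm. 0 is at bearing 270 degrees (the robot's right), so 90 is the third long mark counted clockwise. A stop pin stands beyond each end
- pawl (a joint): swing of the locking pawl in radians: 0 = wedge tooth fully home in a notch, 0.8 = right out. Starts at 0.42 to 0.68, stays where left; falling values swing its free end counter-clockwise seen from above, in to the rim. About 1 N at the pin swings it. The tooth centres the platter if that is within about 3 degrees of a mark (some 5 N); otherwise it stops on a rim tooth at about 0.15
- pawl_pin (a point): on the axis of the upright pin at the pawl's free end, 64 mm above the bench, 73 mm from the pivot: push here. Pin 12 mm across, 36 to 69 mm above the bench, with a black knob 19 mm across on top up to 87 mm. At the robot's left of the turntable; with the pawl home it is 111 mm from the turntable axis at bearing 105 degrees, and each 0.1 rad of swing puts it about 7 mm farther out
- pawl_pivot (a point): vertical pivot axis of the pawl, on the base, at the height of the pawl's top (36 mm above the bench)
- blank: round steel blank 124 mm across with a 46 mm hub, 44 mm high, lying loose on the middle of the platter and turning with it; origin at the centre of its underside
- nut: hexagon nut 36 x 41 x 19 mm lying near the turntable; bystander, origin at the centre of its underside
- bolt: bolt 61 mm high standing on its 27 mm head near the turntable; bystander, origin at the centre of its underside
- tin: lidded tin 67 mm across, 60 mm high; bystander, origin at the centre of its underside
- shop_hammer: hammer with a wooden handle, 286 mm long, lying down; bystander, origin under its middle
- holder: electrode holder 226 mm long, 43 mm high, lying down; bystander, origin under its middle
- chisel: cold chisel 180 mm long, lying down; bystander, origin under its middle
- offcut: angle-iron offcut 115 mm long, 40 mm high; bystander, origin under its middle
There are look-alikes about, which are no part of the job. Leave any blue look-alike of the blank alone.

How it is judged:
By the outcome, as a careful person would: the job done as asked, in the order asked, and still so for the second after the job is handed in, with the robot touching nothing.
It also fails if it takes over 58 s, if anything falls off the work surface, if the arm or the gripper's body presses on something with over 40 N, if the wrist force passes 120 N, or if a joint passes its speed limit or range.

ROBOT

A 6-joint arm with a two-finger parallel gripper is mounted at the origin on the work surface; the furniture and walls round the work are solid. World frame = base frame: x ahead of the robot, y to its left, z up, the work surface at z = 0. Lengths are in m, angles in degrees, forces in N, time in s.
With the tool pointing down it reaches from about 0.25 to 0.725 m from the base axis. Payload 9.7 kg.
Tool frame: the origin (TCP) lies at the very end of the fingers, on their centre line; the grasp point (between the pads) lies 19 mm behind it (bot.grip_point_offset is the z of the grasp point in the tool frame, in m); z points along the fingers, x is the direction in which the jaws open and shut, and the axes are right-handed (so a half turn about z gives the same grasp; the last joint's range is limited). The gripper opens to 85 mm and grips with 20 to 120 N. Pads are 22 mm wide; open, the fingers measure 114 mm over their backs; the gripper's body (76 mm by 85 mm) begins 54 mm behind the grasp point. The pads swing forward as they close: fully open they stand 13 mm farther back than shut.
Start: joints at [68.411, 4.979, 10.078, 95.1, 0, 90], TCP at [0.202, 0.511, 0.201] pointing down, gripper open.
Joint ranges: [-179.16, 179.16], [-48.56, 103.87], [-65.8, 70.77], [-126.05, 130.52], [-82.76, 87.17], [-180, 180]. Speed limits (degrees/s): [127.2, 127.2, 147.25, 180, 180, 180].

INTERFACE

Orientations are given as [roll, pitch, yaw] about the fixed x, y, z axes, in that order (R = Rz(yaw) Ry(pitch) Rx(roll)).
In Python, from workcell import get_obs, viewer, job_done, bot gives the robot as it stands.
- The arm moves only by the shell command python3 -m handwheel 'ROWS' [FORCE]. ROWS is JSON, a list of rows, each a list of 5 numbers: the closure, from 0 (fully open) to 1 (shut), then the shift along the world's x, y, z in m, then the turn about the world's z in degrees. A call has 1 to 5 rows; each row is the pose to reach, as a shift and turn from the pose measured when the call began; what a row does not reach only later rows make up. A row lasts 1/10 s, in which the tool goes at most 50 mm and 8.59 degrees, less where a joint would pass 70% of its speed; a pose out of reach is approached as far as the arm can. A call with a gripper value outside its range is refused whole. The fingers move at their own pace and stop on an object; FORCE is the grip in N (left out, the last holds). Time passes only in rows, so rows that repeat a pose let the fingers close. It gives the time, the measured TCP pose, the force and the opening at its end, in the units of the state.
- get_obs(): the state, without advancing time (a new reading comes with each control period).
- viewer.camera(name): name is "scene" or "top" or "wrist"; returns a dict with "color" (384x512x3 uint8, blue, green, red), "K" (3x3 intrinsics, pixels), "dist_coeffs" ([k1, k2, p1, p2, k3] as OpenCV has them; the pictures are not rectified), "origin" and "orientation" of the camera in the world. Camera axes: x right, y down, z forward; pixel columns grow to the right and rows downward; lengths in m; the calibration is good to about 2 mm. A picture is of the moment at which its call begins. There is no depth.
- job_done(): hands the job in, once; it reports no verdict.
The state is a dict: "time": time; "q": joint angles; "qd": joint speeds; "joint_efforts": joint torques, N m; "ee_pos": TCP position; "tcp_rot": TCP orientation; "wrist_force": force on the tool from outside, world axes, zero at the start; "torque": the same for the moment, N m; "opening": finger opening in m.
Only numpy, scipy, OpenCV 4.12 (cv2) and the standard library are available. Lean on these libraries where they do the work, as an engineer would, in place of code of your own. Each camera call takes 0.05 s, during which the arm holds its last target.

## Working session

There is one attempt and no reset: what is moved stays moved. The work goes in short steps, Python scripts to look and compute and a shell command to move; the robot and the scene stay as the last step left them, time stands still between calls to the robot, and variables do not carry over. Pictures are saved under pics/ and viewed, and the job is handed in when it is done.

```bash
ls; mkdir -p pics; python3 - <<'E'
from workcell import get_obs, viewer, bot
import cv2
o=get_obs(); print(o)
for n in ("scene","top","wrist"):
    c=viewer.camera(n); cv2.imwrite(f"pics/{n}0.png",c["color"]); print(n,c["K"],c["dist_coeffs"],c["origin"],c["orientation"])
E
```

```text
pics
{'time': 0.0, 'q': array([ 6.84111712e+01,  5.01141890e+00,  1.00337865e+01,  9.50990309e+01,
       -6.67904864e-05,  9.00004254e+01]), 'qd': array([ 0.06666031, -0.03308456,  0.01728858, -0.11299721, -0.0154764 ,
        0.01265638]), 'joint_efforts': array([ 1.05775111e-03, -5.20385993e+01,  4.64806366e+01,  1.60574808e-02,
        1.02458800e-04, -7.51021986e-06]), 'ee_pos': array([0.20227001, 0.5111659 , 0.20047406]), 'tcp_rot': array([1.79999933e+02, 7.66632891e-02, 6.84107458e+01]), 'wrist_force': array([-0.16110228,  0.57910859,  0.56499096]), 'torque': array([0.0427057 , 0.00679978, 0.00134545]), 'opening': 0.08569640096932718}
scene [[430.51360429   0.         248.00308771]
 [  0.         430.51360429 190.38018202]
 [  0.           0.           1.        ]] [-0.14246822  0.          0.          0.          0.        ] [-0.17403231 -0.98184328  1.10962775] [-130.94347476   -0.93458364  -34.10326569]
top [[393.50555451   0.         251.30026918]
 [  0.         393.50555451 195.62825643]
 [  0.           0.           1.        ]] [-0.0288283  0.         0.         0.         0.       ] [ 0.26166022 -0.0302705   1.36591125] [-170.7232017     0.33244995  -90.08304715]
wrist [[312.91676182   0.         250.80107919]
 [  0.         312.91676182 187.66032745]
 [  0.           0.           1.        ]] [-0.0878376  0.         0.         0.         0.       ] [0.12692597 0.54150161 0.37358792] [1.61525193e+02 8.03283407e-02 6.84062993e+01]
```

View pics/scene0.png

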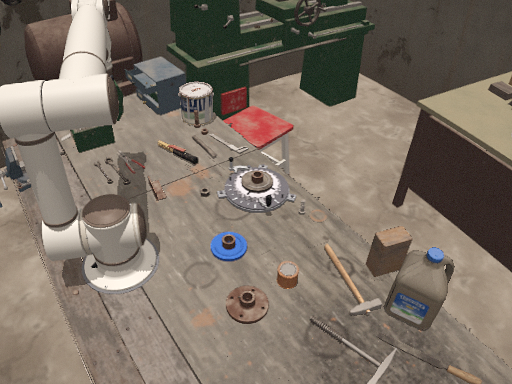

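View pics/top0.png

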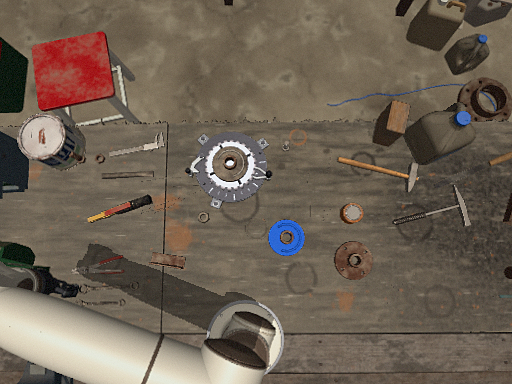

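View pics/wrist0.png

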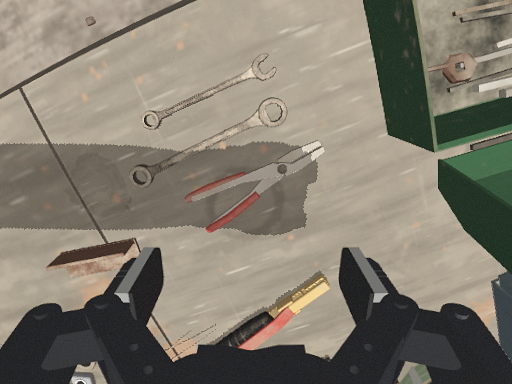

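The turntable is the grey/white disc at top (230,164). The blue flange at (286,238) and the rusty flange at (353,260) are look-alikes. Next I'll take a close crop to identify the lever handle and the pawl pin.

```bash
cat > h.py <<'E'
import numpy as np, cv2
from scipy.spatial.transform import Rotation as R
from workcell import get_obs, viewer, bot
def ray(c,uv):
    p=cv2.undistortPoints(np.array([[uv]],float),c["K"],np.array(c["dist_coeffs"]))[0,0]
    r=R.from_euler('xyz',c["orientation"],degrees=True).as_matrix()
    return np.array(c["origin"]), r@np.array([p[0],p[1],1])
def onplane(c,uv,z):
    o,d=ray(c,uv); return o+d*(z-o[2])/d[2]
def proj(c,P):
    r=R.from_euler('xyz',c["orientation"],degrees=True).as_matrix()
    t=-r.T@np.array(c["origin"])
    return cv2.projectPoints(np.array(P,float).reshape(-1,1,3),cv2.Rodrigues(r.T)[0],t,c["K"],np.array(c["dist_coeffs"]))[0][:,0]
def crop(c,u0,v0,w,h,s,fn):
    im=c["color"][v0:v0+h,u0:u0+w]; cv2.imwrite(fn,cv2.resize(im,None,fx=s,fy=s,interpolation=cv2.INTER_CUBIC))
E
python3 - <<'E'
from h import *
c=viewer.camera("top"); crop(c,170,115,120,100,6,"pics/t1.png")
c=viewer.camera("scene"); crop(c,200,140,120,90,6,"pics/s1.png")
E
```

```text
(no output)
```

View pics/t1.png

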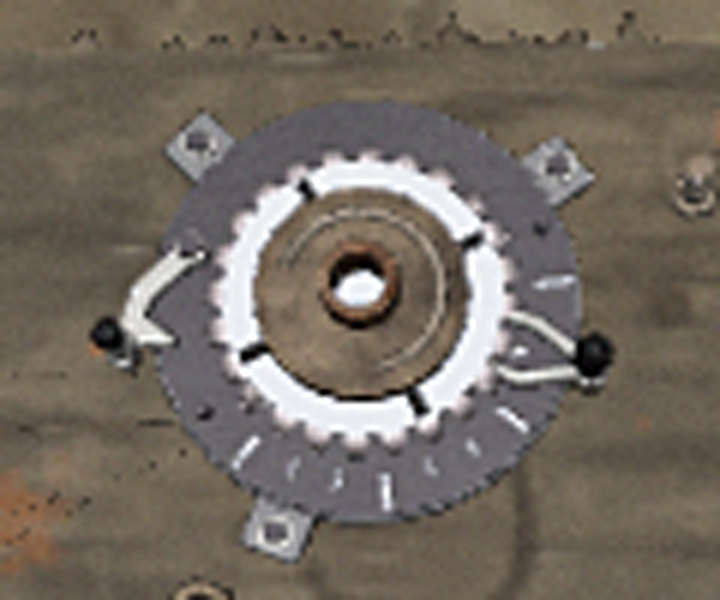

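View pics/s1.png

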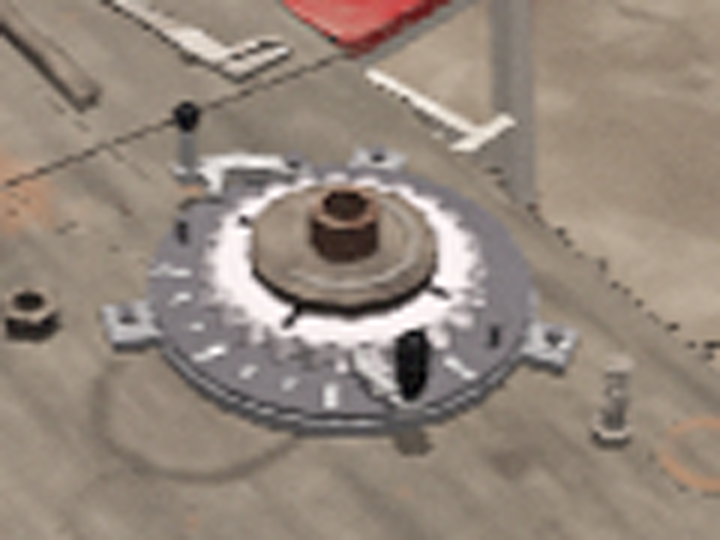

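Choice: the black handle of the forked lever is at top px ≈ (268.7,174), between the 0 and 45 marks. The black pawl knob is at (188,171), and its pivot is at (201,157). The long marks in crop pixels are 0 at (555,283), 45 at (513,417), 90 at (387,490) and 135 at (247,452). Now I'll compute the geometry.

```bash
cat > g.py <<'E'
from h import *
def P(c,x,y,z): return onplane(c,(170+(x+.5)/6-.5,115+(y+.5)/6-.5),z)
E
python3 - <<'E'
from g import *
c=viewer.camera("top"); s=viewer.camera("scene")
M=np.array([P(c,*p,0.021)[:2] for p in [(555,283),(513,417),(387,490),(247,452)]])
b=np.radians([270,225,180,135]); rad=.111
# rigid fit: M = C + rad*[cos(b+t), sin(b+t)]
from scipy.optimize import least_squares
f=lambda v:(M-(v[:2]+rad*np.c_[np.cos(b+v[2]),np.sin(b+v[2])])).ravel()
r=least_squares(f,[*M.mean(0),0]); C=r.x[:2]; t=r.x[2]; print("C",C,"yaw",np.degrees(t),"res mm",np.round(r.fun*1e3,1))
# base edge check
for p in [(165,310),(580,305),(372,100),(372,522)]:
    q=P(c,*p,.02); print("edge",q[:2],np.linalg.norm(q[:2]-C))
def pol(q): d=q[:2]-C; return np.linalg.norm(d), np.degrees(np.arctan2(d[1],d[0])-t)%360
H=P(c,592,353,.093); print("handle",H,pol(H), "setting",270-pol(H)[1])
pt=P(c,520,352,.035); print("pointer",pol(pt))
K=P(c,108,335,.080); print("knob",K,pol(K))
V=P(c,187,248,.036); print("pivot",V,pol(V))
# triangulate in scene
def S(x,y,z): return onplane(s,(200+(x+.5)/6-.5,140+(y+.5)/6-.5),z)
k2=S(187,116,.078); print("knob scene",k2,pol(k2))
h2=S(412,365,.068); print("handle scene",h2,pol(h2))
M2=np.array([S(*p,0.021)[:2] for p in [(458,367),(331,396),(209,351),(176,270)]]); print(M2)
# predictions
for se in (0,45,90,135):
    print(se, C+.138*np.array([np.cos(np.radians(270-se)+t),np.sin(np.radians(270-se)+t)]))
print("pin home",C+.111*np.array([np.cos(np.radians(105)+t),np.sin(np.radians(105)+t)]))
for z in (.0,.1):
  print(proj(s,[*C,z]))
E
```

```text
C [0.58947258 0.05002831] yaw 6.818987861080057 res mm [-0.8 -0.7  1.2  1.2  0.1 -0.  -0.4 -0.6]
edge [0.58657326 0.16758352] 0.11759096010988998
edge [ 0.58882875 -0.0754047 ] 0.12543466328056666
edge [0.71423687 0.04717573] 0.12479689712004842
edge [0.46081211 0.04544142] 0.12874220558292146
handle [ 0.54390427 -0.07936203  0.093     ] (np.float64(0.13717992301723475), np.float64(243.77991650253125)) setting 26.22008349746875
pointer (np.float64(0.09564298185333543), np.float64(243.6287860554754))
knob [0.5578673 0.1903705 0.08     ] (np.float64(0.14385696126835218), np.float64(95.87238547253779))
pivot [0.61964719 0.15321449 0.036     ] (np.float64(0.10750765189069922), np.float64(66.8805751936357))
knob scene [0.55643506 0.18980889 0.078     ] (np.float64(0.14363178195124557), np.float64(96.47898831333708))
handle scene [ 0.54354166 -0.08249663  0.068     ] (np.float64(0.14025872412756435), np.float64(244.06555416494467))
[[ 0.59903974 -0.05921799]
 [ 0.51705785 -0.03756076]
 [ 0.47635921  0.03857453]
 [ 0.50105439  0.11681352]]
0 [ 0.60585774 -0.08699551]
45 [ 0.50416817 -0.05844822]
90 [0.45244876 0.03364315]
135 [0.48099605 0.13533272]
pin home [0.5482166  0.15307657]
[[257.02236817 189.94112977]]
[[257.81203225 169.99425303]]
```

```bash
python3 -m handwheel '[[1,0.025,-0.04,0,0],[1,0.05,-0.08,0,0],[1,0.075,-0.12,0,0],[1,0.10,-0.16,0,0],[1,0.125,-0.20,0,0]]' 30
python3 -m handwheel '[[1,0.025,-0.04,0,0],[1,0.05,-0.08,0,0],[1,0.075,-0.12,0,0],[1,0.10,-0.16,0,0],[1,0.125,-0.20,0,0]]'
python3 -m handwheel '[[1,0.025,-0.04,0,0],[1,0.05,-0.08,0,0],[1,0.075,-0.12,0,0],[1,0.10,-0.16,0,0],[1,0.10,-0.16,0,0]]'
python3 - <<'E'
from g import *
c=viewer.camera("top"); print(P(c,695,205,0.0), get_obs()["q"])
crop(c,170,115,120,100,6,"pics/t2.png")
c=viewer.camera("wrist"); cv2.imwrite("pics/w2.png",c["color"])
E
```

```text
time: 0.85
ee_pos: [0.3279, 0.3097, 0.2011]
tcp_rot: [180.0, -0.0, 68.4]
wrist_force: [1.2, 0.9, -0.1]
opening: 0.0123
time: 1.35
ee_pos: [0.4536, 0.1079, 0.2014]
tcp_rot: [180.0, -0.0, 68.4]
wrist_force: [0.5, 0.2, 0.3]
opening: -0.0001
time: 1.85
ee_pos: [0.5552, -0.0563, 0.1998]
tcp_rot: [-180.0, 0.0, 68.2]
wrist_force: [-0.4, 0.2, -0.3]
opening: -0.0001
[ 0.654891   -0.14530696  0.        ] [-5.60853089e+00  5.94934805e+00  1.10188840e+01  9.51099889e+01
  1.80888955e-02  1.61613949e+01]
```

View pics/w2.png

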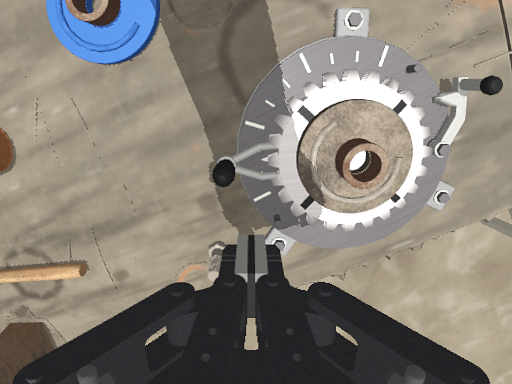

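The wrist view shows the lever handle at (223,173), the pawl knob at (490,86), and the scale marks along the upper left of the base. Fingertips are at (252,240), clear of the bolt at (215,258). I'll refine the numbers from this view.

```bash
python3 - <<'E'
from h import *
c=viewer.camera("wrist"); crop(c,200,20,220,180,3,"pics/w3.png")
E
```

```text
(no output)
```

View pics/w3.png

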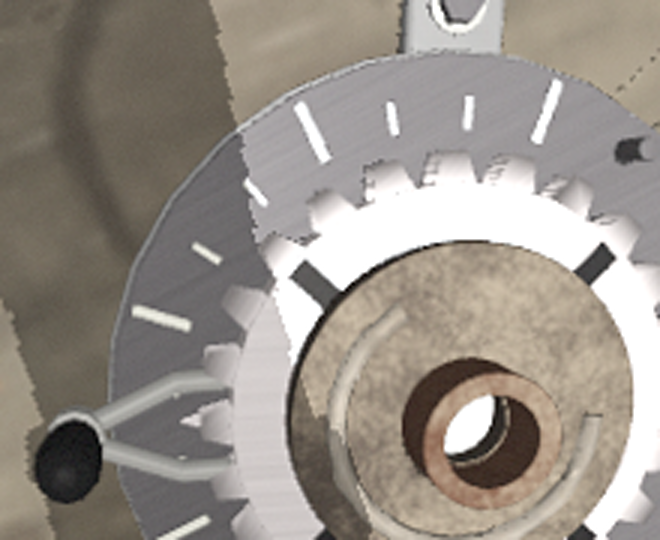

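```bash
cat > fit.py <<'E'
from h import *
from scipy.optimize import least_squares
def fitC(c,pts,b,rad,z=.0205):
    M=np.array([onplane(c,p,z)[:2] for p in pts]); b=np.radians(b); rad=np.array(rad)
    f=lambda v:(M-(v[:2]+rad[:,None]*np.c_[np.cos(b+v[2]),np.sin(b+v[2])])).ravel()
    r=least_squares(f,[.59,.05,.1]); return r.x, np.round(r.fun.reshape(-1,2)*1e3,1)
E
python3 - <<'E'
from fit import *
c=viewer.camera("wrist")
g=lambda x,y:(200+(x+.5)/3-.5,20+(y+.5)/3-.5)
pts=[g(162,318.5),g(207,254),g(256,193),g(311.5,131.5),g(392,118),g(468,112),g(548.5,112)]
v,res=fitC(c,pts,[225,210,195,180,165,150,135],[.111,.1055,.1055,.111,.1055,.1055,.111])
print(v[:2],np.degrees(v[2]),res.tolist())
def pol(q): d=q[:2]-v[:2]; return np.linalg.norm(d), (270-np.degrees(np.arctan2(d[1],d[0])-v[2]))%360
print("pointer",pol(onplane(c,g(185,422),.025)),pol(onplane(c,g(185,422),.035)))
H=onplane(c,g(66,462),.093);print("handle top",H,pol(H))
p=onplane(c,(490.5,86),.083); print("knob",p)
print(get_obs()["ee_pos"])
E
```

```text
[0.58914663 0.0522145 ] 7.007884652619649 [[0.2, -0.2], [0.2, -0.2], [-0.0, 0.0], [-0.5, -0.2], [-0.3, 0.1], [-0.0, -0.1], [0.4, 0.6]]
pointer (np.float64(0.09807741838753355), np.float64(24.18052239452868)) (np.float64(0.09827065717714029), np.float64(25.590434711574062))
handle top [ 0.54241296 -0.07672689  0.093     ] (np.float64(0.13714925761252533), np.float64(26.930485760802412))
knob [0.55762768 0.19028238 0.083     ]
[ 0.55322143 -0.05149226  0.20150613]
```

```bash
python3 -m handwheel '[[1,0.034,-0.044,0,2],[1,0.034,-0.044,-0.045,2],[1,0.034,-0.044,-0.09,2],[1,0.034,-0.044,-0.135,2],[1,0.034,-0.044,-0.145,2]]'
python3 - <<'E'
from h import *
c=viewer.camera("wrist"); cv2.imwrite("pics/w4.png",c["color"])
C=np.array([.5893,.0512])
o=get_obs()
for s in (10,20,26,32,38,44,50,56,62,68,74,80,85,90):
    f=np.radians(285.6-s); print(s,np.round(C+.1396*np.array([np.cos(f),np.sin(f)]),4),round(96.9-s,1))
print(o["ee_pos"],o["tcp_rot"])
E
```

```text
time: 2.55
ee_pos: [0.5841, -0.0936, 0.0517]
tcp_rot: [-179.6, 0.0, 70.6]
wrist_force: [-0.7, 0.4, -0.2]
opening: 0.0
10 [ 0.6029 -0.0877] 86.9
20 [ 0.5786 -0.088 ] 76.9
26 [ 0.5641 -0.0861] 70.9
32 [ 0.5499 -0.0827] 64.9
38 [ 0.5361 -0.0779] 58.9
44 [ 0.5229 -0.0716] 52.9
50 [ 0.5104 -0.064 ] 46.9
56 [ 0.4988 -0.0551] 40.9
62 [ 0.4882 -0.0451] 34.9
68 [ 0.4787 -0.034 ] 28.9
74 [ 0.4704 -0.0219] 22.9
80 [ 0.4634 -0.0091] 16.9
85 [0.4586 0.0021] 11.9
90 [0.4548 0.0137] 6.9
[ 0.58475453 -0.09388134  0.05304889] [-1.79714384e+02  7.73521080e-03  7.05573208e+01]
```

View pics/w4.png

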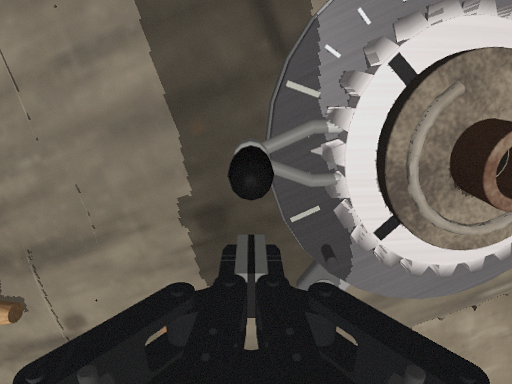

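The handle at (250,172) is straight ahead of the closed tips, and the pointer still sits between the 0 and 45 marks. Now I start the push.

```bash
python3 -m handwheel '[[1,-0.010,0.004,0,0],[1,-0.020,0.008,0,0],[1,-0.028,0.010,0,-3],[1,-0.035,0.011,0,-6],[1,-0.042,0.0135,0,-9]]'
python3 - <<'E'
from h import *
c=viewer.camera("wrist"); cv2.imwrite("pics/w5.png",c["color"])
E
```

```text
time: 3.1
ee_pos: [0.5444, -0.0801, 0.0566]
tcp_rot: [180.0, -0.1, 61.5]
wrist_force: [4.2, -1.0, 1.5]
opening: -0.0001
```

View pics/w5.png

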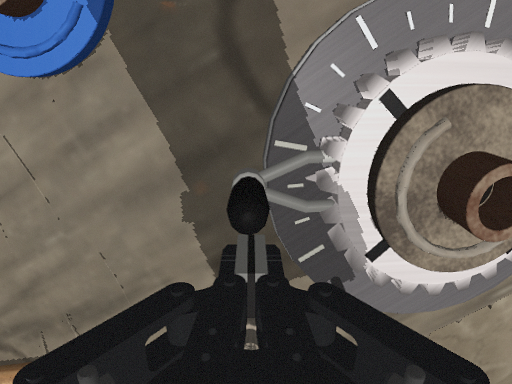

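```bash
python3 -m handwheel '[[1,-0.008,0.002,-0.001,-2.5],[1,-0.017,0.006,-0.002,-6.5],[1,-0.0257,0.011,-0.002,-10.5],[1,-0.034,0.016,-0.002,-14.5],[1,-0.042,0.022,-0.002,-18.5]]'
python3 - <<'E'
from h import *
o=get_obs();C=np.array([.5893,.0512]);d=o["ee_pos"][:2]-C;print(np.hypot(*d),285.6-np.degrees(np.arctan2(d[1],d[0]))%360,o["tcp_rot"][2])
c=viewer.camera("wrist"); cv2.imwrite("pics/w6.png",c["color"])
for s in (56,60,64,68,72,76,80):
    f=np.radians(285.6-s); print(s,np.round(C+.1396*np.array([np.cos(f),np.sin(f)])-o["ee_pos"][:2],4),round(96.9-s-o["tcp_rot"][2],1))
E
```

```text
time: 3.65
ee_pos: [0.5031, -0.0581, 0.0581]
tcp_rot: [179.7, -0.3, 42.7]
wrist_force: [2.9, -3.4, 8.0]
opening: 0.0002
0.139143738041676 53.85437649644433 42.70621835450349
56 [-0.0043  0.003 ] -1.8
60 [-0.0115  0.0095] -5.8
64 [-0.0182  0.0166] -9.8
68 [-0.0245  0.0241] -13.8
72 [-0.0301  0.032 ] -17.8
76 [-0.0352  0.0403] -21.8
80 [-0.0397  0.0489] -25.8
```

View pics/w6.png

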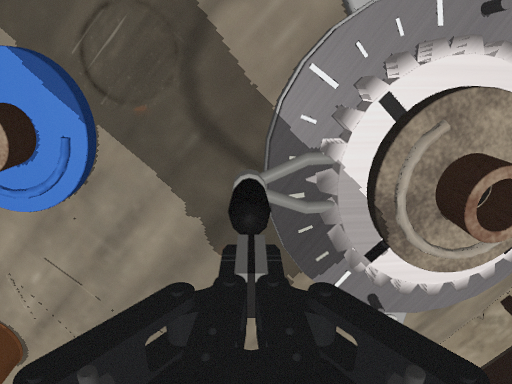

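```bash
python3 -m handwheel '[[1,-0.009,0.007,-0.001,-4],[1,-0.015,0.013,-0.001,-8],[1,-0.0215,0.020,-0.001,-12],[1,-0.0275,0.028,-0.001,-16],[1,-0.0325,0.036,-0.001,-20]]'
python3 - <<'E'
from h import *
o=get_obs();C=np.array([.5893,.0512]);d=o["ee_pos"][:2]-C;print(np.hypot(*d),285.6-np.degrees(np.arctan2(d[1],d[0]))%360,o["tcp_rot"][2])
c=viewer.camera("wrist"); crop(c,200,20,220,240,2.4,"pics/w7.png")
for s in (76,78,80,82,84,86,88,90):
    f=np.radians(285.6-s); print(s,np.round(C+.1396*np.array([np.cos(f),np.sin(f)])-o["ee_pos"][:2],4),round(96.9-s-o["tcp_rot"][2],1))
E
```

```text
time: 4.2
ee_pos: [0.4707, -0.0212, 0.0597]
tcp_rot: [179.6, -0.5, 22.4]
wrist_force: [2.4, -3.7, 4.0]
opening: 0.0005
0.13900212038093362 74.19508636682707 22.40651840702814
76 [-0.0027  0.0035] -1.5
78 [-0.0051  0.0078] -3.5
80 [-0.0073  0.0121] -5.5
82 [-0.0093  0.0165] -7.5
84 [-0.0112  0.021 ] -9.5
86 [-0.0129  0.0256] -11.5
88 [-0.0144  0.0302] -13.5
90 [-0.0158  0.0349] -15.5
```

View pics/w7.png

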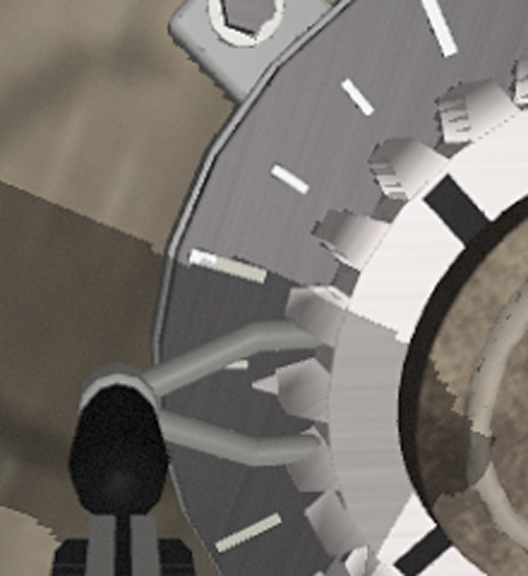

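```bash
cat >> fit.py <<'E'
def rep(c,pts,b,rad,ptr,hand=None):
    v,res=fitC(c,pts,b,rad); print(np.round(v[:2],4),np.degrees(v[2]).round(2),res.tolist())
    def pol(q): d=q[:2]-v[:2]; return round(np.linalg.norm(d)*1e3,1), round((270-np.degrees(np.arctan2(d[1],d[0])-v[2]))%360,2)
    for z in (.022,.030,.036): print("ptr",z,pol(onplane(c,ptr,z)))
    if hand: print("hand",pol(onplane(c,hand,.093)))
E
python3 - <<'E'
from fit import *
c=viewer.camera("wrist")
g=lambda x,y:(200+(x+.5)/2.4-.5,20+(y+.5)/2.4-.5)
rep(c,[g(440,25),g(357,97),g(290,179),g(228,266),g(250,533)],[135,150,165,180,225],[.111,.1055,.1055,.111,.111],g(256,385))
E
```

```text
[0.5896 0.0505] 6.22 [[1.5, -1.2], [-0.9, 0.3], [-0.7, 0.3], [-0.5, 0.1], [0.7, 0.5]]
ptr 0.022 (np.float64(97.6), np.float64(71.77))
ptr 0.03 (np.float64(99.1), np.float64(73.26))
ptr 0.036 (np.float64(100.3), np.float64(74.34))
```

```bash
python3 -m handwheel '[[1,-0.004,0.0057,-0.001,-2.5],[1,-0.0073,0.012,-0.001,-5.5],[1,-0.0103,0.0187,-0.001,-8.5],[1,-0.0129,0.0256,-0.001,-11.5],[1,-0.0148,0.0315,-0.001,-14]]'
python3 - <<'E'
from h import *
o=get_obs();C=np.array([.5893,.0512]);d=o["ee_pos"][:2]-C;print(np.hypot(*d),285.6-np.degrees(np.arctan2(d[1],d[0]))%360,o["tcp_rot"][2])
c=viewer.camera("wrist"); crop(c,200,20,220,240,2.4,"pics/w8.png")
E
```

```text
time: 4.8
ee_pos: [0.4563, 0.0108, 0.0597]
tcp_rot: [179.6, -0.6, 8.6]
wrist_force: [0.7, -2.7, 3.4]
opening: 0.0001
0.1390177445673365 88.70640895478365 8.629297195550519
```

View pics/w8.png

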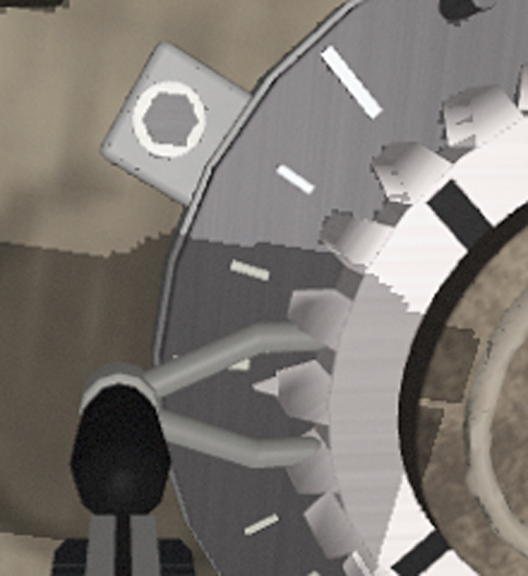

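```bash
python3 - <<'E'
from fit import *
c=viewer.camera("wrist")
g=lambda x,y:(200+(x+.5)/2.4-.5,20+(y+.5)/2.4-.5)
rep(c,[g(352,81.5),g(295,179),g(250,270),g(262,524)],[135,150,165,210],[.111,.1055,.1055,.1055],g(255,385.5))
c=viewer.camera("top"); crop(c,170,115,120,100,6,"pics/t8.png")
E
```

```text
[0.5894 0.0516] 6.81 [[0.1, 0.2], [-0.1, -0.1], [-0.0, -0.1], [0.0, -0.1]]
ptr 0.022 (np.float64(98.2), np.float64(86.25))
ptr 0.03 (np.float64(99.7), np.float64(87.73))
ptr 0.036 (np.float64(100.9), np.float64(88.81))
```

View pics/t8.png

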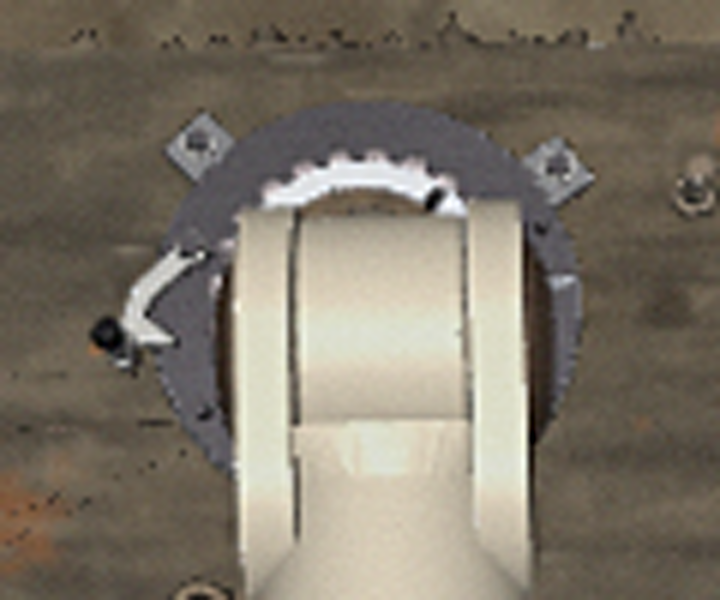

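```bash
python3 -m handwheel '[[1,-0.0004,0.0025,0,-1],[1,-0.0008,0.005,0,-2],[1,-0.0008,0.005,0,-2]]'
python3 -m handwheel '[[1,0.003,-0.02,0,0],[1,0.005,-0.035,0.005,0],[1,0.0,-0.045,0.05,0],[1,-0.04,-0.045,0.09,0],[1,-0.06,-0.035,0.13,0]]'
python3 - <<'E'
from fit import *
c=viewer.camera("wrist"); cv2.imwrite("pics/w9.png",c["color"]); crop(c,200,20,220,240,2.4,"pics/w9c.png")
E
```

```text
time: 5.25
ee_pos: [0.4551, 0.0162, 0.0595]
tcp_rot: [179.7, -0.5, 6.8]
wrist_force: [-2.2, -1.7, 4.7]
opening: -0.0002
time: 5.75
ee_pos: [0.394, -0.0196, 0.1879]
tcp_rot: [179.8, -0.4, 6.7]
wrist_force: [1.8, 0.6, 0.9]
opening: -0.0
```

View pics/w9.png

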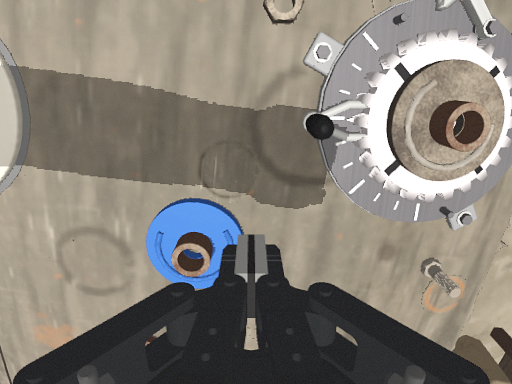

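```bash
python3 - <<'E'
from fit import *
c=viewer.camera("wrist"); crop(c,300,0,120,220,3,"pics/w9d.png")
c=viewer.camera("top"); crop(c,170,115,120,100,6,"pics/t9.png")
E
```

```text
(no output)
```

View pics/w9d.png

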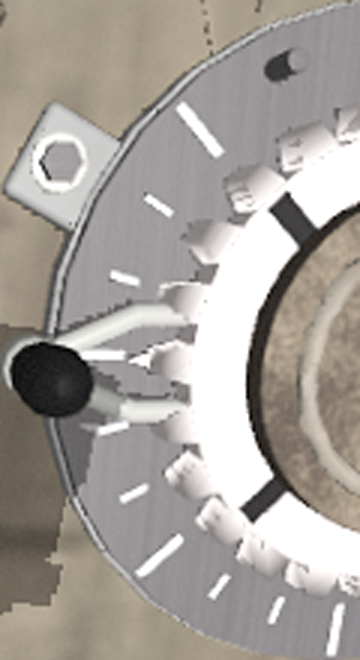

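View pics/t9.png

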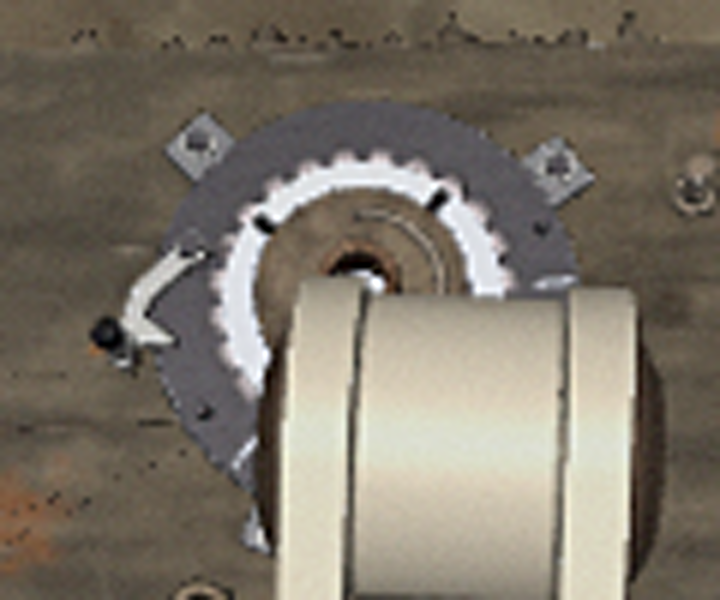

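```bash
python3 - <<'E'
from fit import *
c=viewer.camera("wrist")
g=lambda x,y:(300+(x+.5)/3-.5,(y+.5)/3-.5)
rep(c,[g(200,130),g(158,206),g(125,278),g(112,429),g(133,492),g(160,555),g(219,586),g(277,609),g(335,630)],[135,150,165,195,210,225,240,255,270],[.111,.1055,.1055,.1055,.1055,.111,.1055,.1055,.111],g(127,360),g(50,379))
E
```

```text
[0.5901 0.0513] 6.89 [[0.4, -1.7], [0.4, -1.5], [0.9, -0.7], [0.4, -0.6], [-0.2, 0.6], [0.0, 1.0], [-0.3, 0.8], [-0.3, 1.3], [-1.3, 0.7]]
ptr 0.022 (np.float64(98.6), np.float64(88.65))
ptr 0.03 (np.float64(101.0), np.float64(89.19))
ptr 0.036 (np.float64(102.8), np.float64(89.58))
hand (np.float64(142.3), np.float64(90.05))
```

The pointer reads about 89.3°, well inside the tooth's ±3° centring range. Next I'll carry the closed fingers at height to the outer side of the pawl pin.

```bash
python3 -m handwheel '[[1,0.02,0.04,0.01,-7],[1,0.045,0.08,0.01,-14],[1,0.07,0.12,0.01,-20],[1,0.095,0.16,0.01,-27],[1,0.12,0.20,0.01,-27]]'
python3 -m handwheel '[[1,0.035,0.03,0,0],[1,0.066,0.05,0,0],[1,0.066,0.05,0,0]]'
python3 - <<'E'
from fit import *
c=viewer.camera("wrist"); cv2.imwrite("pics/w10.png",c["color"]); print(get_obs()["q"])
E
```

```text
time: 6.45
ee_pos: [0.517, 0.183, 0.1961]
tcp_rot: [179.6, -0.5, -20.4]
wrist_force: [1.2, -0.5, 1.1]
opening: -0.0
time: 6.75
ee_pos: [0.585, 0.2355, 0.1894]
tcp_rot: [179.4, -0.2, -20.3]
wrist_force: [0.3, -0.5, -1.8]
opening: 0.0
[ 22.16940265  16.34143926  21.9985473   95.91442198  -0.61535479
 132.46156625]
```

View pics/w10.png

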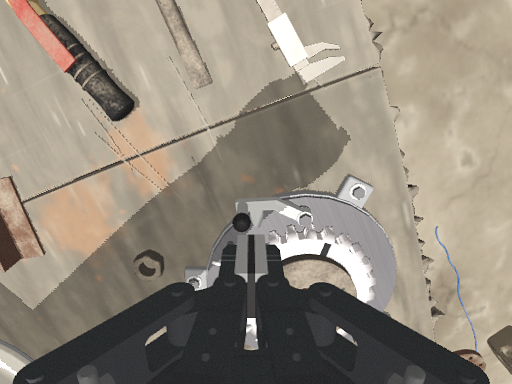

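```bash
python3 - <<'E'
from fit import *
c=viewer.camera("wrist"); crop(c,190,180,140,110,5,"pics/w11.png")
print(onplane(c,(241,222),.083),onplane(c,(306,215.5),.036)); print(c["origin"],get_obs()["ee_pos"], proj(c,[.5577,.1903,.083]))
E
```

```text
[0.55816071 0.19110069 0.083     ] [0.62173891 0.15229007 0.036     ]
[0.61237875 0.31278527 0.36296001] [0.5829342  0.2333301  0.19245169] [[240.85352888 222.83731894]]
```

View pics/w11.png

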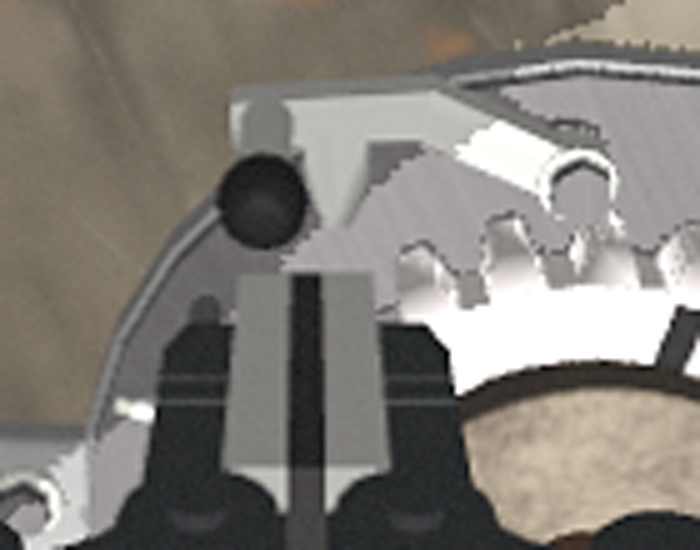

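The knob is at px (241,222), i.e. (0.558,0.191), and the pivot is at (0.621,0.152), which gives a swing of about 0.52 rad. The tips will come down about 45 mm outside the pin.

```bash
python3 -m handwheel '[[1,-0.001,-0.002,-0.04,-4],[1,-0.001,-0.002,-0.085,-8],[1,-0.001,-0.002,-0.12,-8],[1,-0.001,-0.002,-0.138,-8],[1,-0.001,-0.002,-0.138,-8]]'
python3 - <<'E'
from fit import *
c=viewer.camera("wrist"); cv2.imwrite("pics/w12.png",c["color"]);o=get_obs(); e=o["ee_pos"]; print(e,o["tcp_rot"])
V=np.array([.6207,.1528])
for d in (.021,.019):
  for sw in (.524,.45,.4,.35,.3,.25,.2,.15,.1,.05,0,-.03):
    a=np.radians(178.9)-sw; u=np.array([np.cos(a),np.sin(a)]); t=np.array([-u[1],u[0]])
    p=V+.073*u-d*t; print(d,sw,np.round(p-e[:2],4),round(np.degrees(a)-180-o["tcp_rot"][2],1))
E
```

```text
time: 7.35
ee_pos: [0.5794, 0.2298, 0.0513]
tcp_rot: [179.2, -0.1, -28.4]
wrist_force: [0.0, -0.0, 0.3]
opening: 0.0001
[0.58062262 0.23036187 0.05369453] [179.3395388   -0.21743682 -28.35624597]
0.021 0.524 [-0.0116 -0.0219] -2.8
0.021 0.45 [-0.0155 -0.0258] 1.5
0.021 0.4 [-0.0181 -0.0287] 4.3
0.021 0.35 [-0.0204 -0.0316] 7.2
0.021 0.3 [-0.0226 -0.0347] 10.1
0.021 0.25 [-0.0247 -0.0379] 12.9
0.021 0.2 [-0.0266 -0.0412] 15.8
0.021 0.15 [-0.0283 -0.0446] 18.7
0.021 0.1 [-0.0299 -0.048 ] 21.5
0.021 0.05 [-0.0313 -0.0516] 24.4
0.021 0 [-0.0325 -0.0552] 27.3
0.021 -0.03 [-0.0331 -0.0574] 29.0
0.019 0.524 [-0.0126 -0.0236] -2.8
0.019 0.45 [-0.0164 -0.0276] 1.5
0.019 0.4 [-0.0189 -0.0305] 4.3
0.019 0.35 [-0.0211 -0.0335] 7.2
0.019 0.3 [-0.0233 -0.0366] 10.1
0.019 0.25 [-0.0252 -0.0398] 12.9
0.019 0.2 [-0.027  -0.0431] 15.8
0.019 0.15 [-0.0287 -0.0465] 18.7
0.019 0.1 [-0.0301 -0.05  ] 21.5
0.019 0.05 [-0.0314 -0.0536] 24.4
0.019 0 [-0.0325 -0.0572] 27.3
0.019 -0.03 [-0.0331 -0.0594] 29.0
```

View pics/w12.png

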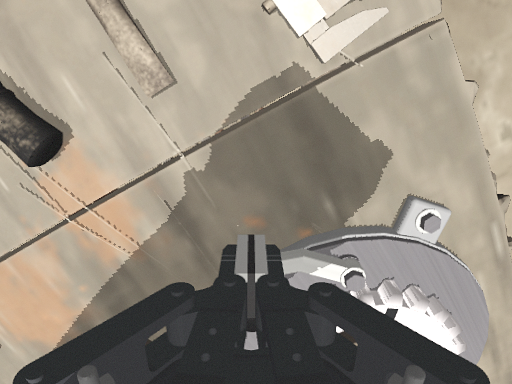

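```bash
python3 -m handwheel '[[1,-0.011,-0.021,0,0],[1,-0.0155,-0.026,0,1.5],[1,-0.0189,-0.0305,0,4],[1,-0.0222,-0.035,0,8],[1,-0.0252,-0.0398,0,13]]'
python3 - <<'E'
from fit import *
c=viewer.camera("scene"); crop(c,200,130,120,100,6,"pics/s13.png");o=get_obs(); e=o["ee_pos"]; print(e,o["tcp_rot"])
V=np.array([.6207,.1528])
for d in (.021,):
  for sw in (.25,.2,.15,.1,.05,0,-.03):
    a=np.radians(178.9)-sw; u=np.array([np.cos(a),np.sin(a)]); t=np.array([-u[1],u[0]])
    p=V+.073*u-d*t; print(d,sw,np.round(p-e[:2],4),round(np.degrees(a)-180-o["tcp_rot"][2],1))
E
```

```text
time: 7.9
ee_pos: [0.5562, 0.1907, 0.0566]
tcp_rot: [179.5, -0.4, -15.2]
wrist_force: [0.5, 1.7, 1.4]
opening: -0.0004
[0.5558392  0.19010526 0.05654534] [179.46770414  -0.3773933  -14.88584688]
0.021 0.25 [0.0001 0.0024] -0.5
0.021 0.2 [-0.0018 -0.0009] 2.3
0.021 0.15 [-0.0036 -0.0043] 5.2
0.021 0.1 [-0.0051 -0.0078] 8.1
0.021 0.05 [-0.0065 -0.0113] 10.9
0.021 0 [-0.0077 -0.0149] 13.8
0.021 -0.03 [-0.0084 -0.0171] 15.5
```

View pics/s13.png

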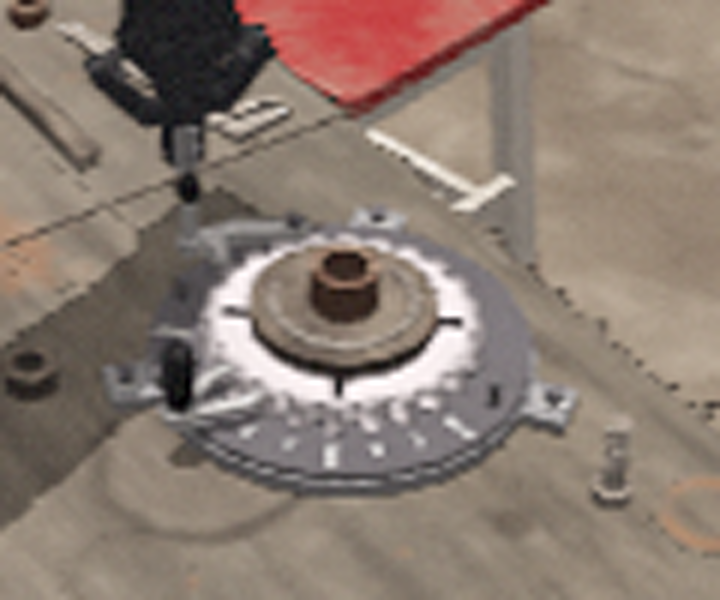

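The pin is moving ahead of the fingertips (knob at crop (188,187)). I'll keep pushing slowly.

```bash
python3 -m handwheel '[[1,-0.0018,-0.0015,0,2],[1,-0.0036,-0.0045,0,5],[1,-0.0051,-0.008,0,8],[1,-0.0065,-0.0115,0,11],[1,-0.0075,-0.014,0,13]]'
python3 -m handwheel '[[1,0,-0.001,0,1],[1,0,-0.002,0,1]]'
python3 - <<'E'
from fit import *
o=get_obs(); e=o["ee_pos"]; print(e,o["tcp_rot"],o["wrist_force"])
c=viewer.camera("scene"); crop(c,200,130,120,100,6,"pics/s14.png")
E
```

```text
time: 8.45
ee_pos: [0.5489, 0.176, 0.0585]
tcp_rot: [179.5, -0.5, -1.9]
wrist_force: [-0.7, 0.4, -0.4]
opening: 0.0
time: 8.65
ee_pos: [0.5495, 0.1741, 0.0601]
tcp_rot: [179.6, -0.6, -1.0]
wrist_force: [0.3, 0.6, 0.3]
opening: 0.0002
[0.54953582 0.17405583 0.06006482] [179.56161787  -0.64000748  -0.95246414] [0.25474903 0.56764339 0.31766599]
```

View pics/s14.png

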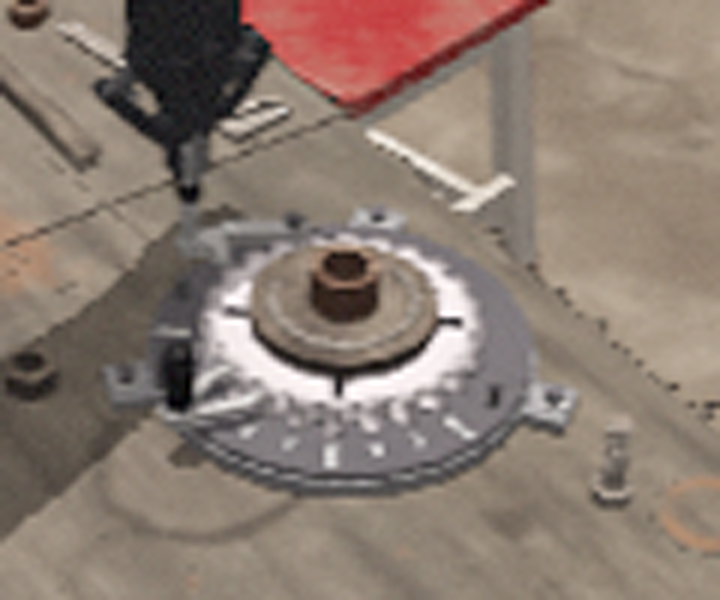

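```bash
python3 -m handwheel '[[1,0,-0.001,-0.003,0],[1,0,-0.0025,-0.003,0]]'
python3 -m handwheel '[[1,0,-0.001,0,0],[1,0,-0.0025,0,0]]'
python3 -m handwheel '[[1,0,-0.001,0,0],[1,0,-0.0025,0,0]]'

```

```text
time: 8.9
ee_pos: [0.5495, 0.1718, 0.0569]
tcp_rot: [179.6, -0.6, -1.0]
wrist_force: [-0.0, 0.5, 1.9]
opening: 0.0001
time: 9.1
ee_pos: [0.5495, 0.1693, 0.057]
tcp_rot: [179.6, -0.6, -1.0]
wrist_force: [0.4, 1.2, 1.7]
opening: -0.0001
time: 9.3
ee_pos: [0.5495, 0.1667, 0.0569]
tcp_rot: [179.6, -0.6, -1.0]
wrist_force: [0.3, 1.2, 1.3]
opening: -0.0003
```

```bash
python3 - <<'E'
from fit import *
c=viewer.camera("scene"); crop(c,200,130,120,100,6,"pics/s15.png")
c=viewer.camera("wrist"); cv2.imwrite("pics/w15.png",c["color"])
E
```

```text
(no output)
```

View pics/s15.png

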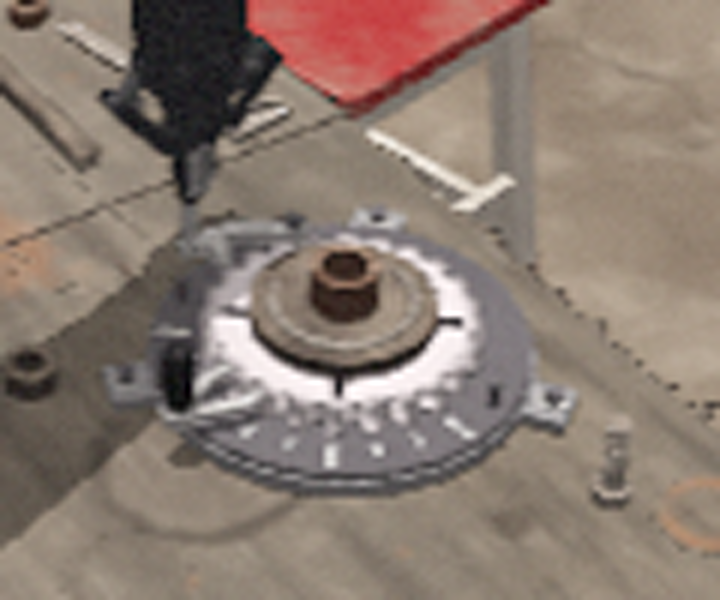

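View pics/w15.png

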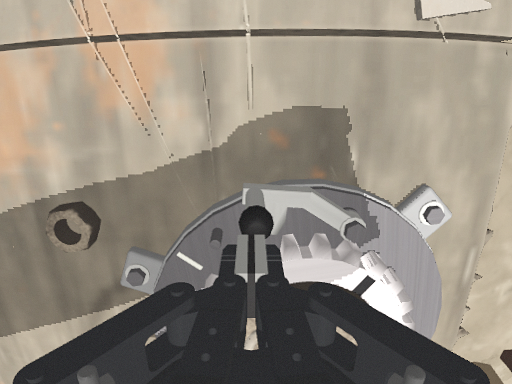

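```bash
python3 - <<'E'
from fit import *
c=viewer.camera("wrist"); crop(c,190,170,180,100,4,"pics/w16.png")
print(onplane(c,(257,220),.083),onplane(c,(352,229),.036),get_obs()["ee_pos"],proj(c,[get_obs()["ee_pos"]]))
E
```

```text
[0.5530789  0.18172653 0.083     ] [0.62017033 0.15135881 0.036     ] [0.54955554 0.16657739 0.05688322] [[250.22844651 224.71786879]]
```

View pics/w16.png

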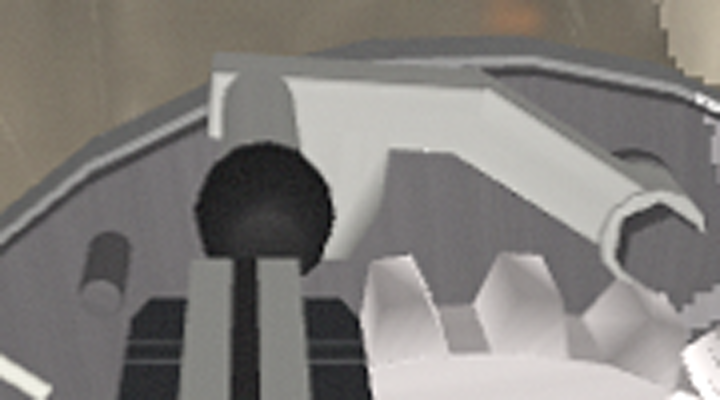

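```bash
python3 - <<'E'
from fit import *
c=viewer.camera("wrist"); o=get_obs();e=o["ee_pos"]
print(c["origin"],c["orientation"],e,o["tcp_rot"])
for dy in (-.011,-.005,0,.005,.011):
  print(dy,[np.round(proj(c,[e+[0,dy,dz]])[0],1).tolist() for dz in (-.01,0,.01,.02,.03)])
im=c["color"]
E
```

```text
[0.5495549  0.2495272  0.22932305] [161.08474309  -0.60879417  -1.02517754] [0.54954123 0.16658142 0.05688511] [179.5792188   -0.63022304  -1.01968491]
-0.011 [[250.4, 233.4], [250.5, 240.8], [250.7, 249.0], [250.9, 258.0], [251.1, 268.0]]
-0.005 [[250.2, 225.0], [250.4, 232.1], [250.5, 240.0], [250.7, 248.6], [250.9, 258.3]]
0 [[250.1, 217.9], [250.2, 224.8], [250.4, 232.3], [250.5, 240.6], [250.7, 249.9]]
0.005 [[249.9, 210.7], [250.1, 217.2], [250.2, 224.5], [250.4, 232.5], [250.5, 241.4]]
0.011 [[249.7, 201.9], [249.9, 208.0], [250.0, 214.9], [250.2, 222.4], [250.3, 230.9]]
```

```bash
python3 - <<'E'
from fit import *
c=viewer.camera("scene"); o=get_obs();e=o["ee_pos"]
for dz in (0,.01,.02,.03,.04): print(dz,(proj(c,[e+[0,0,dz]])[0]-[200,130])*6+2.5)
print((proj(c,[[.553,.1817,.078],[.553,.1817,.036]])-[200,130])*6+2.5)
crop(c,215,130,50,50,14,"pics/s16.png")
E
```

```text
0 [197.20785155 222.42599307]
0.01 [197.1035171  210.47323189]
0.02 [196.9989756  198.43126361]
0.03 [196.89423372 186.29931446]
0.04 [196.7892984  174.07660628]
[[189.16580234 183.8398918 ]
 [189.71933468 233.74518365]]
```

View pics/s16.png

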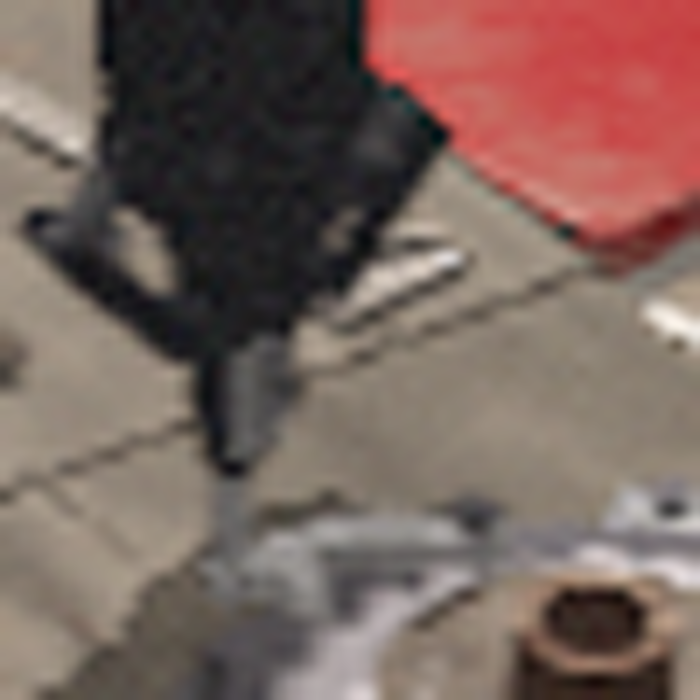

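The knob at (257,220) is now on the far (+y) side of the fingers, so the closed tips rode over its top. In both cameras the drawn fingertips end about 25–30 mm above the reported TCP. I'll raise, go back outside the pin, and measure the tip offset in free air.

```bash
python3 -m handwheel '[[1,0,0,0.03,0],[1,0,0,0.06,0],[1,0.005,0.03,0.08,-8],[1,0.012,0.06,0.08,-16],[1,0.012,0.06,0.08,-16]]'
python3 - <<'E'
from fit import *
c=viewer.camera("scene"); o=get_obs();e=o["ee_pos"]; print(e)
p=proj(c,[e])[0]; u,v=int(p[0])-25,int(p[1])-35
crop(c,u,v,50,50,14,"pics/s17.png")
for dy in (-.011,0,.011):
  for dz in (0,.01,.02,.03,.04): print(dy,dz,((proj(c,[e+[0,dy,dz]])[0]-[u,v])*14+6.5).round())
w=viewer.camera("wrist"); cv2.imwrite("pics/w17.png",w["color"])
E
```

```text
time: 10.05
ee_pos: [0.5621, 0.2294, 0.1369]
tcp_rot: [179.6, -0.7, -17.2]
wrist_force: [-0.2, -0.8, -0.3]
opening: 0.0002
[0.5615455  0.22789773 0.13639635]
-0.011 0 [385. 527.]
-0.011 0.01 [385. 498.]
-0.011 0.02 [384. 469.]
-0.011 0.03 [384. 439.]
-0.011 0.04 [383. 409.]
0 0 [364. 509.]
0 0.01 [364. 480.]
0 0.02 [363. 450.]
0 0.03 [363. 420.]
0 0.04 [362. 391.]
0.011 0 [344. 490.]
0.011 0.01 [343. 461.]
0.011 0.02 [343. 432.]
0.011 0.03 [342. 402.]
0.011 0.04 [342. 372.]
```

View pics/s17.png

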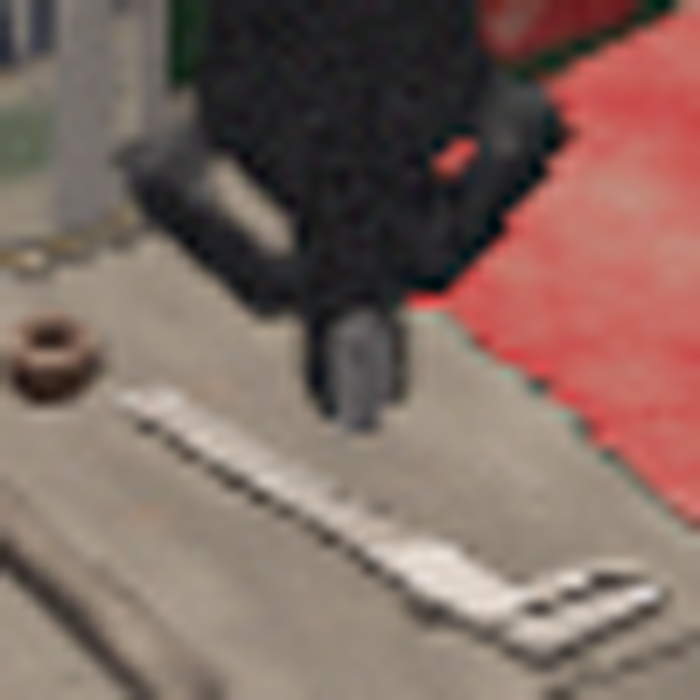

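View pics/w17.png

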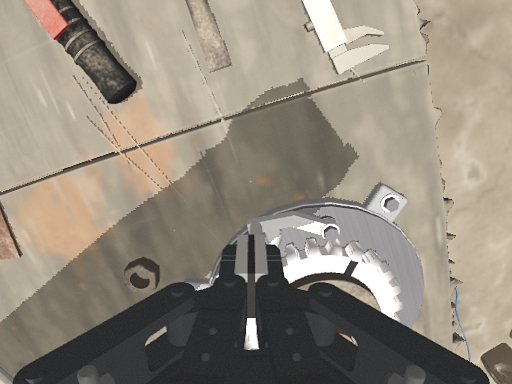

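Both cameras put the real fingertip end about 33 mm above the reported TCP. I'll treat the tip as TCP+33 mm, so the tips need to go down to a TCP z of about 0.029 outside the pin.

```bash
python3 -m handwheel '[[1,0.008,0.002,-0.03,-7],[1,0.008,0.002,-0.06,-7],[1,0.008,0.002,-0.085,-7],[1,0.008,0.002,-0.10,-7],[1,0.008,0.002,-0.107,-7]]'
python3 - <<'E'
from fit import *
c=viewer.camera("scene"); o=get_obs();e=o["ee_pos"]; print(e,o["tcp_rot"],o["wrist_force"])
crop(c,200,130,100,90,7,"pics/s18.png")
V=np.array([.6207,.1522])
for d in (.0205,):
  for sw in (.4,.35,.3,.25,.2,.15,.1,.05,0,-.03):
    a=np.radians(178.9)-sw; u=np.array([np.cos(a),np.sin(a)]); t=np.array([-u[1],u[0]])
    p=V+.073*u-d*t; print(d,sw,np.round(p-e[:2],4),round(np.degrees(a)-180-o["tcp_rot"][2],1))
E
```

```text
time: 10.65
ee_pos: [0.5684, 0.2279, 0.0277]
tcp_rot: [179.4, -0.5, -23.9]
wrist_force: [0.9, -0.2, -0.4]
opening: -0.0001
[0.56850798 0.22810185 0.02758103] [179.43086809  -0.5027167  -23.85580942] [ 0.22238126 -0.65609726 -0.81456377]
0.0205 0.4 [-0.0061 -0.0275] -0.2
0.0205 0.35 [-0.0085 -0.0304] 2.7
0.0205 0.3 [-0.0107 -0.0335] 5.6
0.0205 0.25 [-0.0127 -0.0367] 8.4
0.0205 0.2 [-0.0146 -0.04  ] 11.3
0.0205 0.15 [-0.0163 -0.0434] 14.2
0.0205 0.1 [-0.0179 -0.0469] 17.0
0.0205 0.05 [-0.0192 -0.0504] 19.9
0.0205 0 [-0.0204 -0.054 ] 22.8
0.0205 -0.03 [-0.021  -0.0562] 24.5
```

View pics/s18.png

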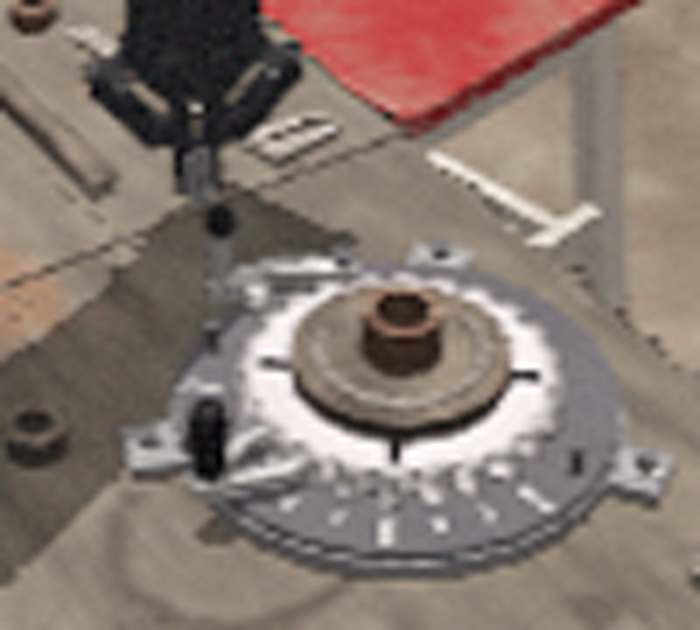

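The tips at (197,195) are behind and outside the knob at (220,222). Pushing now.

```bash
python3 -m handwheel '[[1,-0.003,-0.014,0,0],[1,-0.006,-0.0275,0,0],[1,-0.0085,-0.0305,0,2.5],[1,-0.0107,-0.0335,0,5.5],[1,-0.0127,-0.0367,0,8.5]]'
python3 -m handwheel '[[1,-0.0019,-0.0033,0,3],[1,-0.0036,-0.0067,0,6],[1,-0.0052,-0.0102,0,8.5],[1,-0.006,-0.012,0,10],[1,-0.006,-0.012,0,10]]'
python3 - <<'E'
from fit import *
c=viewer.camera("scene"); o=get_obs();e=o["ee_pos"]; print(e,o["tcp_rot"],o["wrist_force"])
crop(c,200,130,100,90,7,"pics/s19.png")
E
```

```text
time: 11.2
ee_pos: [0.5563, 0.1904, 0.0291]
tcp_rot: [179.5, -0.6, -15.3]
wrist_force: [1.3, 0.5, 0.2]
opening: 0.0
time: 11.7
ee_pos: [0.5506, 0.1776, 0.03]
tcp_rot: [179.5, -0.7, -5.3]
wrist_force: [0.6, 0.2, 0.2]
opening: 0.0001
[0.55052482 0.17784677 0.02977871] [179.52204395  -0.661924    -5.34466633] [ 0.33031605  0.13263533 -0.21113411]
```

View pics/s19.png

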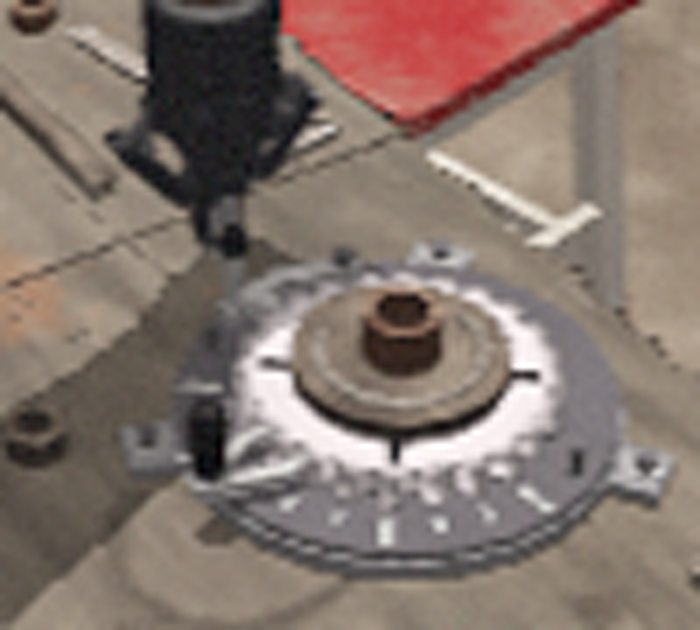

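```bash
python3 -m handwheel '[[1,-0.0005,-0.0015,0,2],[1,-0.001,-0.003,0,4],[1,-0.001,-0.0045,0,4]]'
python3 - <<'E'
from fit import *
V=np.array([.6207,.1522])
c=viewer.camera("scene"); o=get_obs();e=o["ee_pos"]; print(e,o["tcp_rot"][2],o["wrist_force"])
crop(c,200,130,100,90,7,"pics/s20.png")
k=onplane(c,(200+232.5/7-.5,130+239.5/7-.5),.078)[:2]; print("prev",k,178.9-np.degrees(np.arctan2(*(k-V)[::-1])))
E
```

```text
time: 12.05
ee_pos: [0.5494, 0.1734, 0.03]
tcp_rot: [179.5, -0.7, -1.4]
wrist_force: [-1.4, 1.3, 1.0]
opening: -0.0002
[0.54938756 0.1733197  0.02995008] -1.4133236240079572 [-0.43245886  2.25976938  1.01311621]
prev [0.54606276 0.15897421] 4.086062095025028
```

View pics/s20.png

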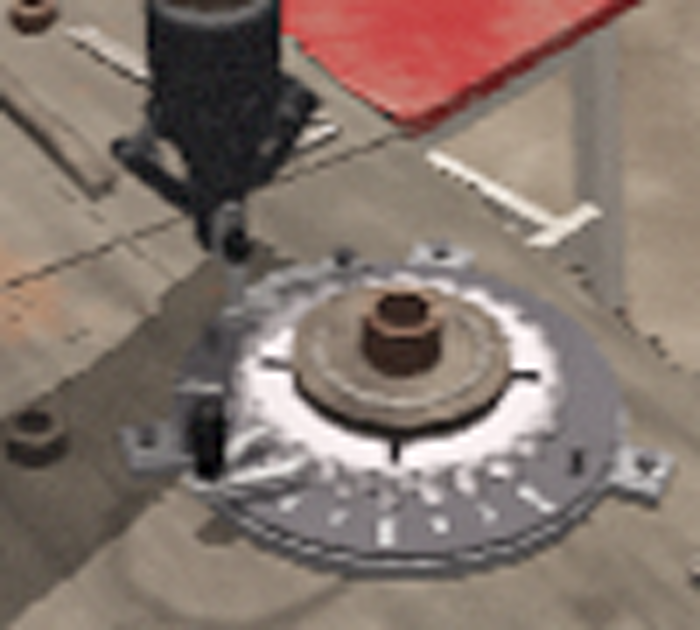

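Near home. I'll keep pushing in small steps until the force rises well above the seating force.

```bash
python3 -m handwheel '[[1,0,-0.001,0,0],[1,0,-0.002,0,0],[1,0,-0.002,0,0]]'
python3 -m handwheel '[[1,0,-0.001,0,0],[1,0,-0.002,0,0],[1,0,-0.002,0,0]]'
```

```text
time: 12.4
ee_pos: [0.5493, 0.173, 0.03]
tcp_rot: [179.7, -0.6, -1.4]
wrist_force: [-2.0, 10.3, -1.9]
opening: 0.0001
time: 12.7
ee_pos: [0.5493, 0.1731, 0.0301]
tcp_rot: [180.0, -0.6, -1.4]
wrist_force: [-1.4, 12.3, -1.1]
opening: -0.0003
```

```bash
python3 -m handwheel '[[1,0,-0.001,0,0],[1,0,-0.0025,0,0],[1,0,-0.0035,0,0],[1,0,-0.0035,0,0]]'
python3 -m handwheel '[[1,0,0.008,0,0],[1,0,0.03,0,0],[1,0.005,0.05,0.02,0],[1,0.005,0.05,0.06,0],[1,0,0.05,0.11,0]]'
python3 -m handwheel '[[1,-0.03,0.04,0.04,0],[1,-0.07,0.07,0.06,0],[1,-0.11,0.1,0.06,0],[1,-0.15,0.12,0.06,0],[1,-0.18,0.13,0.06,0]]'
python3 - <<'E'
from fit import *
c=viewer.camera("scene"); crop(c,200,130,100,90,7,"pics/s21.png")
c=viewer.camera("top"); crop(c,170,115,120,100,6,"pics/t21.png")
c=viewer.camera("wrist"); cv2.imwrite("pics/w21.png",c["color"])
E
```

```text
time: 13.1
ee_pos: [0.5493, 0.1731, 0.0302]
tcp_rot: [-179.7, -0.6, -1.3]
wrist_force: [-1.4, 19.6, -2.5]
opening: 0.0001
time: 13.6
ee_pos: [0.5485, 0.2231, 0.1391]
tcp_rot: [-179.8, -0.4, -1.4]
wrist_force: [0.6, -0.2, -0.6]
opening: -0.0
time: 14.1
ee_pos: [0.3669, 0.3543, 0.1994]
tcp_rot: [-179.8, -0.5, -1.4]
wrist_force: [0.5, 0.6, 0.3]
opening: -0.0002
```

View pics/s21.png

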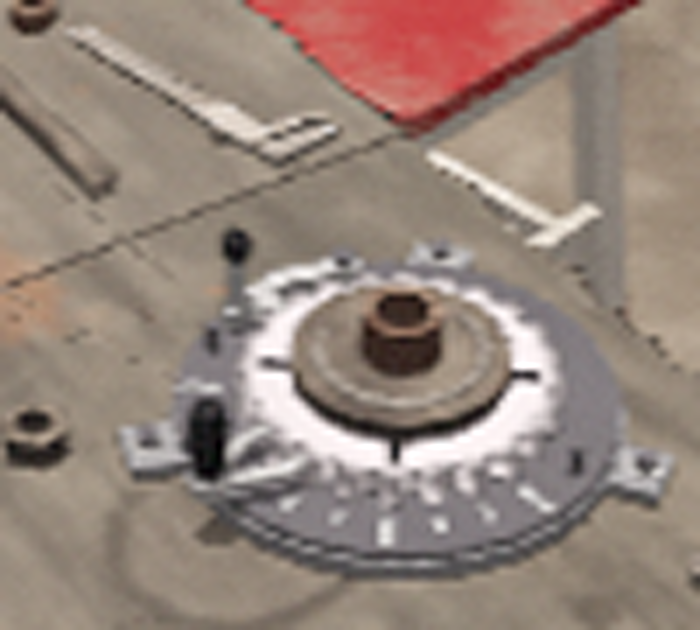

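View pics/t21.png

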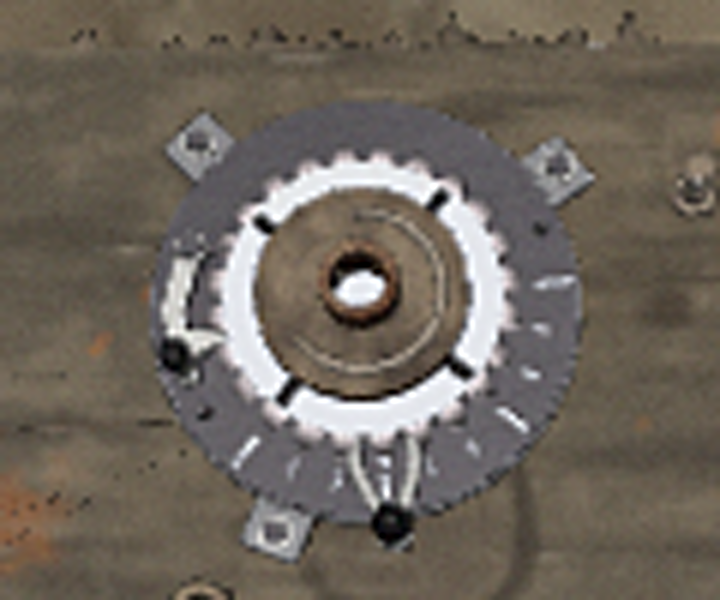

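View pics/w21.png

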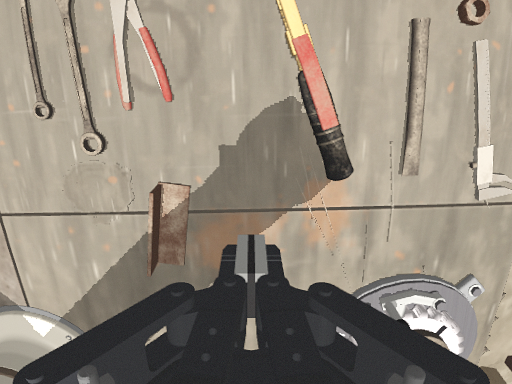

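The tooth now sits in the rim at crop (215,338) in the top view, and the pointer is in line with the third long mark at (387,470–490). Checking the numbers.

```bash
python3 - <<'E'
from g import *
c=viewer.camera("top"); C=np.array([.5895,.0512]); t=6.9; V=np.array([.6207,.1522])
def pol(q): d=q[:2]-C; return np.linalg.norm(d).round(4), (np.degrees(np.arctan2(d[1],d[0]))-t)%360
H=P(c,391,520,.093); print("handle set",pol(H)[0],270-pol(H)[1])
k=P(c,174,354,.080); print("knob",k,pol(k), "swing",np.radians(178.9)-np.arctan2(*(k[:2]-V)[::-1]))
s=viewer.camera("scene"); k=onplane(s,(200+236/7-.5,130+245/7-.5),.078); print("knob sc",k,pol(k))
crop(c,190,140,60,75,8,"pics/t22.png")
E
```

```text
handle set 0.1399 88.5883081332187
knob [0.54688939 0.15319743 0.08      ] (np.float64(0.1105), np.float64(105.7732981200178)) swing -0.005686076752448255
knob sc [0.54497958 0.15362626 0.078     ] (np.float64(0.1117), np.float64(106.59257167488141))
```

View pics/t22.png

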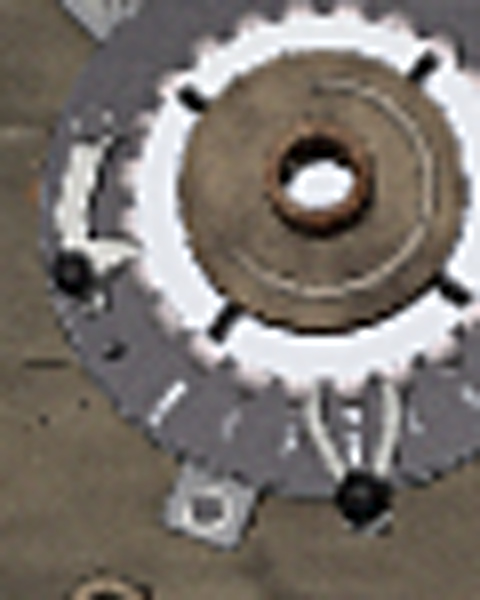

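```bash
python3 -m handwheel '[[1,0,-0.045,0,4],[1,0,-0.09,0,8],[1,0.0,-0.135,0,8],[1,0.0,-0.18,0,8],[1,0.0,-0.225,0,8]]'
python3 -m handwheel '[[1,0.02,-0.045,0,0],[1,0.04,-0.09,0,0],[1,0.05,-0.13,0,0],[1,0.055,-0.14,0,0],[1,0.055,-0.14,0,0]]'
python3 - <<'E'
from fit import *
c=viewer.camera("wrist"); cv2.imwrite("pics/w23.png",c["color"]); crop(c,270,0,200,200,3,"pics/w23d.png")
E
```

```text
time: 14.85
ee_pos: [0.3693, 0.1256, 0.1992]
tcp_rot: [-179.8, -0.5, 6.5]
wrist_force: [0.4, -0.4, 1.6]
opening: -0.0001
time: 15.35
ee_pos: [0.4248, -0.0166, 0.1988]
tcp_rot: [-179.8, -0.4, 6.2]
wrist_force: [0.0, -0.0, -0.9]
opening: 0.0002
```

View pics/w23d.png

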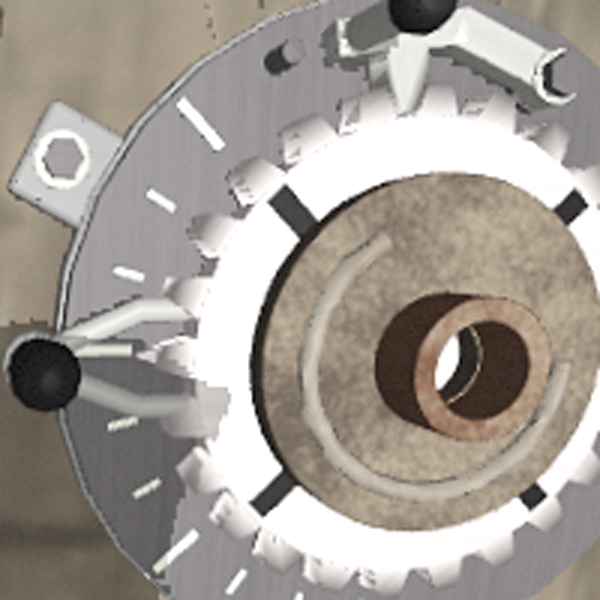

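The close view shows the wedge tooth seated between two rim teeth at (405,100), with the pointer tip at (138,355) meeting the inner end of the third long mark at (130,350). The gripper is clear of everything, so I'm handing in.

```bash
python3 - <<'E'
from workcell import job_done
print(job_done())
E
```

```text
the job is handed in; nothing more can be done
None
```

The turntable is set at 90 degrees and locked, and the job is handed in. No verdict came back. I used closed fingertips only and gripped nothing. The clock was at about 15.4 s, well inside the 58 s.

**What I did:** I pushed the forked lever from about 26° round to about 89°. Then I pushed the pawl pin in until it stopped, pressing with about 20 N, and backed the arm off to about 0.2 m height.

**Last checks:**
- **Pawl:** the pin measured 110.5 mm from the axis at bearing about 106°, a swing of about 0.00 rad. The close wrist view shows the tooth seated in a rim notch.
- **Pointer:** in the close wrist view the tip meets the inner end of the third long mark.
- **Other things:** the blank looked still centred on the platter, and nothing near the turntable looked moved. I did not measure each of the other things.

**What failed or disagreed:**
- **First pawl push slipped.** The tips rode over the top of the knob with low forces. The cameras showed the real fingertips end about 33 mm above the reported tool point, so I lowered the tool and the second push worked. The lever push was therefore made near the very top of the handle.
- **Setting from the top camera.** The last reading off the handle top was 88.6°, about 1.4° short of 90°. I put that down to camera error on the handle top, since the tooth is home and centres the platter, but I did not confirm it separately.

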